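Load the tile rack past the sprung gate

TASK

Push the wooden rack of glaze test tiles along its chute, past the sprung gate, until its nose is home against the end stop, so that the gate closes behind the tiles. Use one finger to hold the gate open by the long bar on its side, and keep holding it while the other finger pushes the rack's rear board, so that the gate never touches the rack or the tiles; then let the gate swing shut and move the hand clear. Only push the rack, never lift or tip it, and leave the other things on the table where they are.

Things in the scene. Friction and masses are not known exactly. Their poses are not given: they have to be found in the camera images.
- chute: Fixed plywood chute, 360 x 124 mm, place and yaw vary. Own +y = push direction, +x = gate's hinge side, z up. Origin: on the table, on the chute's centre line, under the shut gate. Floor 4 mm thick, y = -255 to +105 mm. Low side strips at x = -42..-36 and +36..+42 mm, tops 14 mm above the table, run its whole length.
- stop (a point): Middle of the end stop's inner face, on the chute's centre line at chute y = +95 mm, 20 mm above the table. The stop is a wooden bar across the chute, 34 mm high.
- rack: Loose wooden rack, 0.2 to 0.45 kg, 64 mm wide (x), 140 mm long (y), lying on the chute's floor, 4 mm play each side. Origin: centre of its underside, 4 mm above the table; +y points to the end stop. Front half (y 0 to +70 mm): five upright tiles, tops 36 mm above the origin. Behind them a bare tail 8 mm thick, over which the shut gate fits. At the start its nose is 25 to 65 mm short of the gate.
- push (a point): Middle of the rear face of the rack's upright push board, at rack y = -70 mm, 30 mm above the table. Board 60 mm wide (x), 6 mm thick, its top 50 mm above the table. With the rack home this face is at chute y = -45 mm, still short of the gate, so the hand never passes the gate.
- gate (a joint): Gate angle, rad: 0 shut, 1.2 at its stop. Hinge line along the chute at x = +60 mm, 8 mm above the table. Opening turns the gate up and outward to the chute's +x side. A light spring shuts it when let go (2 to 5 N outward at the bar holds it). The rack passes freely beneath from about 0.7 rad; 0.8 to 1.0 is a good opening to hold.
- bar_mid (a point): Middle of the gate's hold-open bar: round, 10 mm thick, parallel to the chute, from chute y = -250 (where an arm joins it to the hinge) to 0 mm. Shut, its axis is at x = +47 mm, 50 mm above the table; at 0.9 rad x = +85, 44 mm high; at 1.2 rad x = +94, 35 mm high. Push it outward (+x) from its inner side with the outside of a finger, which can slide along it.
- leaf_end (a point): Middle of the free end of the gate's leaf: an aluminium plate 5 mm thick at chute y = 0. Shut, it spans the chute from this end (x = -34 mm) to the hinge, lower edge 20 mm, upper edge 50 mm above the table. At 0.9 rad this point is about 100 mm above the table, at x = +23 mm.
- bowl_a: Bystander: terracotta bowl, 96 mm across, 45 mm high, on the table near the chute; origin at the centre of its underside.
- bowl_b: Bystander: white bowl, 84 mm across, 40 mm high; origin at the centre of its underside.
- jar: Bystander: closed glass jar, 52 mm across, 55 mm high; origin at the centre of its underside.
- dish: Bystander: white dish, 100 mm across, 18 mm high; origin at the centre of its underside.
- stilt: Bystander: white ceramic kiln prop, cylinder, 40 mm across, 30 mm high, beyond the end stop; origin at the centre of its underside.
- brush: Bystander: brush, 170 mm long, lying on the table beyond the chute.
Not all that is in view belongs to the job. Of the things like the rack, leave any that is blue, red or turquoise; of the rest the smaller one is meant.

How it is judged:
By the outcome, as a careful person would: the job done as asked, in the order asked, and still so for the second after the job is handed in, with the robot touching nothing.
It also fails if it takes over 38 s, if anything falls off the work surface, if the arm or the gripper's body presses on something with over 40 N, if the wrist force passes 120 N, or if a joint passes its speed limit or range.

ROBOT

A 6-joint arm with a two-finger parallel gripper is mounted at the origin on the work surface. World frame = base frame: x ahead of the robot, y to its left, z up, the work surface at z = 0. Lengths are in m, angles in rad, forces in N, time in s.
With the tool pointing down it reaches from about 0.275 to 1 m from the base axis. Payload 8.4 kg.
Tool frame: the origin (TCP) lies on the centre line of the jaws, within the pads' length; the fingertips stand 17 mm ahead of it and the grasp point (between the pads) lies 2 mm behind it (bot.tcp_to_tips is the z of the fingertips in the tool frame, in m); z points along the fingers, y is the line along which they close (so a half turn about z gives the same grasp; the last joint's range is limited). The gripper opens to 85 mm and grips with 20 to 120 N. Pads are 22 mm wide; open, the fingers measure 114 mm over their backs; the gripper's body (76 mm by 85 mm) begins 54 mm behind the grasp point. The pads swing forward as they close: fully open they stand 13 mm farther back than shut.
Start: joints at [-1.143, 0.353, 1.633, -0, 1.155, -0.002], TCP at [0.26, -0.568, 0.248] pointing down, gripper open.
Joint ranges: [-2.63, 2.63], [-0.92, 2.1], [0.06, 2.66], [-1.3, 4.44], [0, 2.69], [-3.02, 3.02]. Speed limits (rad/s): [2.22, 2.22, 2.79, 3.14, 3.14, 3.14].

INTERFACE

Orientations are given as a unit quaternion [x, y, z, w].
In Python, from workcell import bot, hand, kinematics, get_obs, vision, hand_in gives the robot as it stands. The module is installed in compiled form; this text tells all that it offers. Calls block until the motion is done:
- bot.reach(position, orientation): joint-space move of the TCP to a pose.
- bot.servo_line(position, ori=None, velocity=0.15): straight line of the TCP; ori=None keeps the orientation; velocity is the mean speed in m/s.
- bot.goto_joints(angles): joint-space move.
- hand.move_gripper(opening, strength=None): finger opening in m; strength is the grip in N (None keeps the last); returns when the fingers have stopped.
- bot.dwell(seconds).
- kinematics.solve_ik(position, orientation): joint angles nearest the present ones, or None.
- get_obs(): the state.
- vision.read_camera(name): name is "scene" or "top" or "wrist"; returns a dict with "frame" (400x640x3 uint8, red, green, blue), "intrinsics" (3x3 intrinsics, pixels), "view" (4x4, takes a point from world to camera coordinates). Camera axes: x right, y down, z forward; pixel columns grow to the right and rows downward; lengths in m; the calibration is good to about 2 mm. The wrist camera is an equidistant fisheye: a pixel r from the principal point sees the ray r / f radians off the axis. A picture is of the moment at which its call begins. There is no depth.
A pose or a line that the arm cannot do raises bot.IKError and nothing moves.
- hand_in(): hands the job in; it is judged then, once.
The state is a dict: "time_s": time; "joint_pos": joint angles; "joint_vel": joint speeds; "joint_efforts": joint torques, N m; "position": TCP position; "orientation": TCP orientation; "wrist_force": force on the tool from outside, world axes, zero at the start; "ft_torque": the same for the moment, N m; "gripper_width": finger opening in m; "grip_force": force on a finger pad.
Only numpy, scipy, OpenCV 4.12 (cv2) and the standard library are available. Lean on these libraries where they do the work, as an engineer would, in place of code of your own. Each camera call takes 0.05 s, during which the arm holds its last target. There are 200 camera calls.

## Working session

There is one attempt and no reset: what is moved stays moved. The work goes in short steps, each a Python script; the robot and the scene stay as the last script left them, time stands still between calls to the robot, and variables do not carry over. Pictures are saved under pics/ and viewed, at most 10 in all, crops included, and the job is handed in when it is done.

```bash
mkdir -p pics
python3 - <<'E'
from workcell import *
import cv2,numpy as np
for n in ["scene","top"]:
    c=vision.read_camera(n); cv2.imwrite(f"pics/{n}0.png",c["frame"][:,:,::-1]); np.savez(f"{n}0.npz",**c)
    print(n,c["intrinsics"].tolist(),np.round(c["view"],4).tolist())
o=get_obs();print(o["time_s"],o["position"],o["orientation"],o["gripper_width"],bot.tcp_to_tips)
E
```

```text
scene [[426.7838422957303, 0.0, 317.58600812147984], [0.0, 426.7838422957303, 200.30033857999683], [0.0, 0.0, 1.0]] [[-0.8246, 0.5657, -0.0091, 0.4435], [0.4975, 0.7174, -0.4877, -0.2477], [-0.2693, -0.4066, -0.873, 1.3085], [0.0, 0.0, 0.0, 1.0]]
top [[382.38014796312353, 0.0, 316.9984335257678], [0.0, 382.38014796312353, 199.66244240837676], [0.0, 0.0, 1.0]] [[-0.0128, -0.9999, 0.0047, 0.0061], [-0.9963, 0.0123, -0.0849, 0.5173], [0.0848, -0.0058, -0.9964, 1.1406], [0.0, 0.0, 0.0, 1.0]]
0.1 [ 0.26028061 -0.56776492  0.24762924] [ 9.76996868e-01  2.13252677e-01 -1.21241392e-04 -6.33280347e-04] 0.08530136618376069 0.017
```

View pics/top0.png

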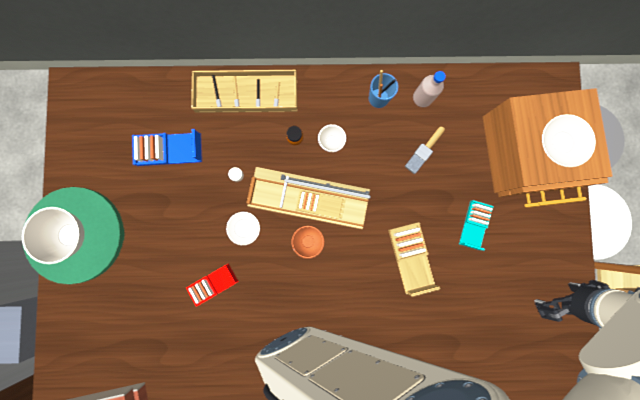

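View pics/scene0.png

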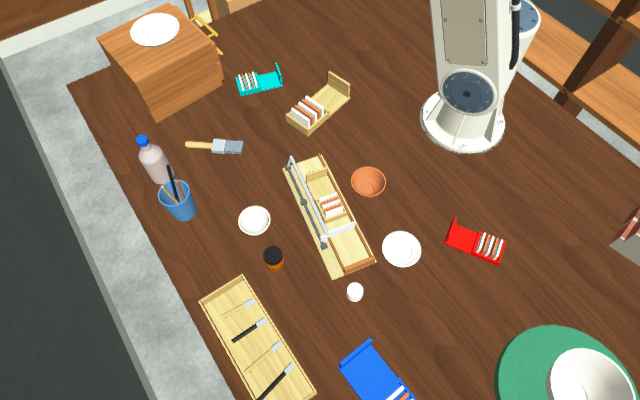

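Run:
```python
import cv2
a=cv2.imread("pics/top0.png")[160:235,235:385]; cv2.imwrite("pics/t1.png",cv2.resize(a,None,fx=5,fy=5,interpolation=cv2.INTER_CUBIC))
a=cv2.imread("pics/scene0.png")[145:285,275:395]; cv2.imwrite("pics/s1.png",cv2.resize(a,None,fx=4,fy=4,interpolation=cv2.INTER_CUBIC))
```

```text
(no output)
```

View pics/t1.png

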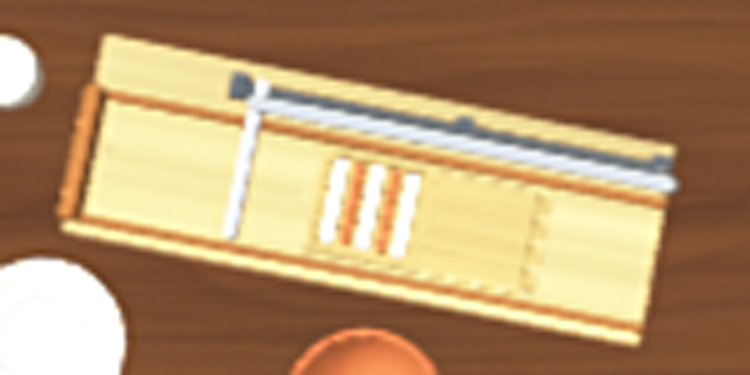

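View pics/s1.png

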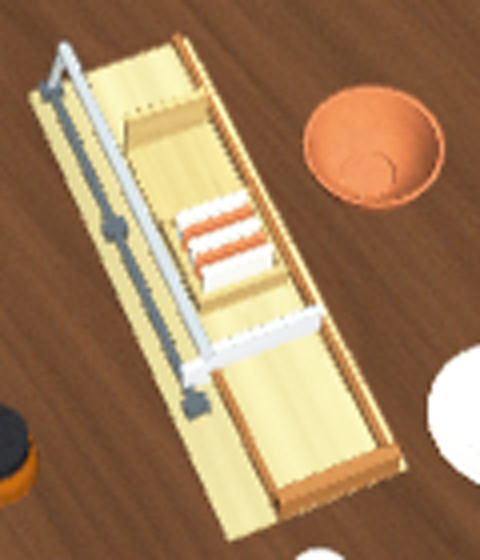

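```bash
cat > h.py <<'E'
import numpy as np
def proj(c,P):
    P=np.asarray(P,float); q=P@c["view"][:3,:3].T+c["view"][:3,3]
    q=q@c["intrinsics"].T; return q[:,:2]/q[:,2:]
def chute(p,L):
    L=np.asarray(L,float); c,s=np.cos(p[2]),np.sin(p[2])
    return np.c_[p[0]+c*L[:,0]-s*L[:,1],p[1]+s*L[:,0]+c*L[:,1],L[:,2]]
E
python3 - <<'E'
import numpy as np
from h import *
from scipy.optimize import least_squares
T=dict(np.load("top0.npz"));S=dict(np.load("scene0.npz"))
tp=lambda a:np.array(a)/5+[235,160]-.4
sp=lambda a:np.array(a)/4+[275,145]-.375
def L(xm): 
    X=xm+.124
    return [[X,.105,.004],[X,-.255,.004],[xm,-.255,.004],[xm,.105,.004],[-.034,0,.05],[.047,-.25,.05]], [[X,-.255,.004],[X,.105,.004],[xm,.105,.004],[-.034,0,.05],[.047,-.25,.055]]
to=tp([[103,35],[677,148],[640,345],[62,230],[230,237],[675,183]]); so=sp([[32,95],[230,540],[408,468],[322,310],[65,43]])
def f(p):
    a,b=L(p[3]); return np.r_[(proj(T,chute(p,a))-to).ravel(),(proj(S,chute(p,b))-so).ravel()]
r=least_squares(f,[.5,0,-.2,-.045]); print(r.x,np.round(f(r.x),1).tolist())
bo=np.r_[tp([[548,197],[531,293]]),sp([[125,117],[207,89]])]
def g(q):
    b=[[q[0]+.03,q[1],.05],[q[0]-.03,q[1],.05]]
    P=chute(r.x,b);return (np.r_[proj(T,P),proj(S,P)]-bo).ravel()
q=least_squares(g,[0,-.19]); print(q.x,np.round(g(q.x),1).tolist())
from workcell import *
np.save("pose.npy",r.x)
for n in ["bowl_a"]:
    pass
E
```

```text
[ 0.5292788   0.1017342  -0.2102604  -0.04922694] [0.4, 0.0, -0.6, 0.1, -0.6, 0.0, 0.2, 0.0, -0.4, -0.5, -1.4, 0.1, -0.5, -0.7, -0.3, -0.2, 0.1, -0.3, -0.0, -1.1, -0.3, 0.2]
[-0.00236461 -0.18149809] [0.2, -0.9, -0.3, -0.2, 0.4, -0.3, 0.3, -0.5]
```

```bash
cat >> h.py <<'E'
p=np.load("pose.npy")
def W(x,y,z): return chute(p,[[x,y,z]])[0]
def Q(flip):
    t=p[2]+np.pi/2-(np.pi if flip else 0)
    return [np.cos(t/2),np.sin(t/2),0,0]
E
python3 - <<'E'
from h import *
from workcell import *
import cv2
T=dict(np.load("top0.npz"))
# bowl_a
R=T["view"][:3,:3];t=T["view"][:3,3]
d=R.T@np.linalg.inv(T["intrinsics"])@[308,242,1];c=-R.T@t
P=c+d*(.045-c[2])/d[2];dl=P[:2]-p[:2];cs,sn=np.cos(p[2]),np.sin(p[2])
print("bowl chute",cs*dl[0]+sn*dl[1],-sn*dl[0]+cs*dl[1])
for f in (0,1):
    for a in [(-.014,-.215,.2),(-.014,-.215,.045),(.0355,-.056,.045)]:
        print(f,kinematics.solve_ik(W(*a),Q(f)))
c=vision.read_camera("wrist");cv2.imwrite("pics/w0.png",c["frame"][:,:,::-1])
o=get_obs();from scipy.spatial.transform import Rotation as RR
R=RR.from_quat(o["orientation"]).as_matrix();cam=-c["view"][:3,:3].T@c["view"][:3,3]
print("cam in tool",R.T@(cam-o["position"]))
E
```

```text
bowl chute -0.12052813746657018 -0.10126654441538033
0 [-2.23813512e-01  1.88676355e-01  1.97927824e+00 -4.44089210e-16
  9.73638058e-01 -1.35531105e-02]
0 [-2.23813512e-01  4.42786209e-01  2.08015434e+00 -4.44089210e-16
  6.18652103e-01 -1.35531105e-02]
0 [ 6.87921851e-02  5.18488178e-01  1.92671710e+00 -4.44089210e-16
  6.96387372e-01  2.79052587e-01]
1 None
1 None
1 [ 6.87921851e-02  5.18488178e-01  1.92671710e+00 -4.44089210e-16
  6.96387372e-01 -2.86254007e+00]
cam in tool [ 0.08405403 -0.00090623 -0.12522309]
```

Run:
```python
from h import *
from workcell import *
import cv2
hand.move_gripper(.058)
bot.reach(W(-.014,-.217,.17),Q(0))
bot.servo_line(W(-.014,-.217,.047),velocity=.1)
o=get_obs();print(o["time_s"],o["position"],o["gripper_width"],o["wrist_force"])
a=vision.read_camera("top")["frame"][150:240,235:385,::-1];a=cv2.resize(a,(600,360))
c=vision.read_camera("wrist");b=cv2.resize(c["frame"][:,:,::-1],(600,375))
cv2.imwrite("pics/d1.png",b); cv2.imwrite("pics/d1t.png",a)
cv2.imwrite("pics/d1s.png",cv2.resize(vision.read_camera("scene")["frame"][110:285,260:410,::-1],None,fx=3,fy=3))
```

```text
3.7833 [ 0.47071004 -0.10766997  0.04748116] 0.057764986367459074 [ 0.1091346  -0.17539827 -0.57268105]
```

View pics/d1.png

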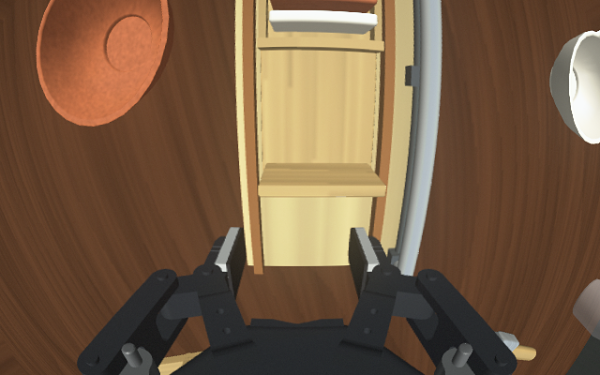

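View pics/d1s.png

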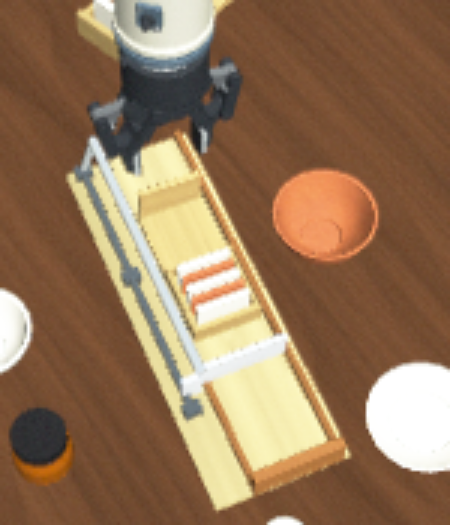

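Run:
```python
from h import *
from workcell import *
import cv2
for x in (0,.018,.0355):
    bot.servo_line(W(x,-.217,.047),velocity=.05); o=get_obs(); print(x,o["wrist_force"],o["time_s"])
S=vision.read_camera("scene")
im=S["frame"][:,:,::-1].copy()
im=cv2.resize(im[120:260,280:400],None,fx=4,fy=4,interpolation=cv2.INTER_CUBIC)
for a in (.7,.9,1.1):
    r=np.array([[-.094,.012],[-.094,.042]]);c,s=np.cos(a),np.sin(a)
    L=[[.06+c*u+s*v,0,.008-s*u+c*v] for u,v in r]
    for q in proj(S,chute(p,L)): cv2.circle(im,tuple(int(k) for k in (q-[280,120])*4),2,{.7:(0,0,255),.9:(0,255,0),1.1:(255,0,0)}[a],-1)
cv2.imwrite("pics/o1.png",im)
```

```text
0 [-2.52068286 -0.33535027 -0.30539119] 4.3667
0.018 [-3.18836019  0.62550397  1.54911351] 4.875
0.0355 [-3.03761655  1.05672101 -0.1394994 ] 5.375
```

View pics/o1.png

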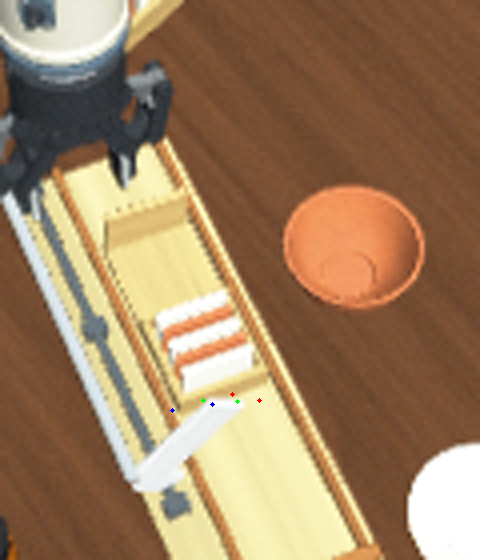

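Run:
```python
from h import *
from workcell import *
import cv2
ey=np.array([-np.sin(p[2]),np.cos(p[2]),0]);ex=np.array([np.cos(p[2]),np.sin(p[2]),0])
ys=list(np.arange(-.197,-.064,.0125))+list(np.arange(-.064,-.050,.002))
base=None
for y in ys:
    bot.servo_line(W(.0355,y,.047),velocity=.06 if y<-.065 else .02); o=get_obs();F=o["wrist_force"]
    print(round(y,4),np.round([F@ex,F@ey,F[2]],1),round(o["time_s"],2))
    if -F@ey>12: break
S=vision.read_camera("scene")
cv2.imwrite("pics/e1.png",cv2.resize(S["frame"][130:290,280:400,::-1],None,fx=3.7,fy=3.7,interpolation=cv2.INTER_CUBIC))
```

```text
-0.197 [-3.2  1.6  0.7] 5.91
-0.1845 [-2.7  2.6  1.3] 6.27
-0.172 [-4.3  2.4  0.3] 6.62
-0.1595 [-2.4  2.3  0.9] 6.98
-0.147 [-2.4  0.5  0.6] 7.34
-0.1345 [-3.6  1.6  0.8] 7.7
-0.122 [-3.   2.5  0.8] 8.06
-0.1095 [-2.6  2.6  0.4] 8.42
-0.097 [-3.   1.2 -0.4] 8.78
-0.0845 [-3.7  2.3  0.3] 9.13
-0.072 [-2.4  3.3  1. ] 9.49
-0.064 [-3.6 -2.9  1.1] 10.04
-0.062 [-3.4 -3.5 -0.1] 10.29
-0.06 [-3.2 -2.6  0.9] 10.54
-0.058 [-3.6 -2.8  0.9] 10.79
-0.056 [-4.5 -9.5  3.3] 11.04
-0.054 [ -4.9 -21.1   6.8] 11.29
```

View pics/e1.png

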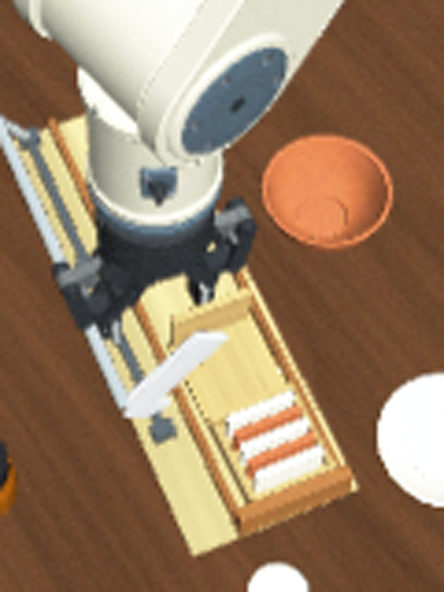

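Run:
```python
from h import *
from workcell import *
import cv2
bot.servo_line(W(.0355,-.217,.047),velocity=.08)
bot.servo_line(W(-.016,-.217,.047),velocity=.03)
o=get_obs();print(o["wrist_force"],o["time_s"])
bot.servo_line(W(-.016,-.217,.2),velocity=.1)
bot.reach(W(-.08,-.36,.25),Q(0))
bot.dwell(.5);o=get_obs();print(o["wrist_force"],o["time_s"])
S=vision.read_camera("scene");T=vision.read_camera("top")
a=cv2.resize(S["frame"][130:290,270:400,::-1],None,fx=3,fy=3);b=cv2.resize(T["frame"][140:270,205:385,::-1],None,fx=2,fy=2)
im=np.zeros((480,760,3),np.uint8);im[:480,:390]=a;im[:260,395:755]=b
cv2.imwrite("pics/f1.png",im)
```

```text
[-0.21952082 -0.20338196  0.4410918 ] 15.3917
[0.50642898 0.00725368 0.7269197 ] 18.275
```

View pics/f1.png

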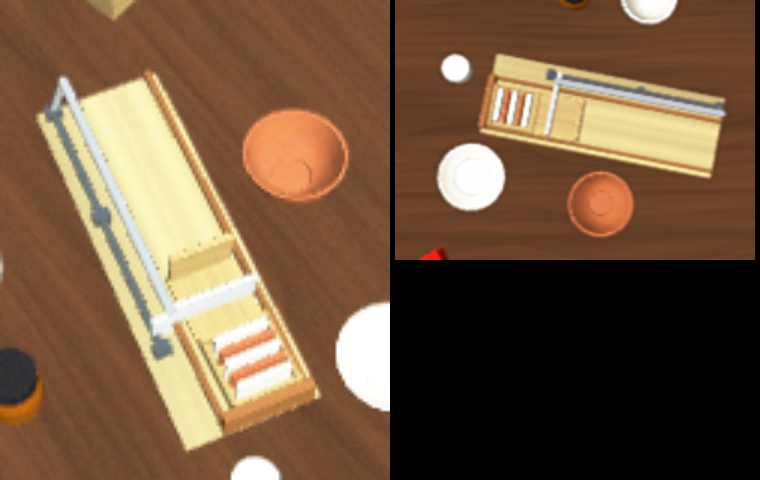

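The pictures show the gate shut behind the tiles, with its free end at about (255,280) in the left picture. The rack's nose is against the stop, the bystanders haven't moved, and the hand is clear.

```bash
python3 -c "
from workcell import *
print(hand_in())"
```

```text
the job is handed in; nothing more can be done
None
```

The rack is home against the end stop with the gate shut behind the tiles, the hand is clear, and I handed the job in after about 18 s of robot time (limit 38 s).

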